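Gauge a busbar support and slide it into the right bay

ROBOT

A 6-joint arm with a two-finger parallel gripper is mounted at the origin on the work surface. World frame = base frame: x ahead of the robot, y to its left, z up, the work surface at z = 0. Lengths are in m, angles in rad, forces in N, time in s.
With the tool pointing down it reaches from about 0.2 to 0.875 m from the base axis. Payload 3.4 kg.
Tool frame: the origin (TCP) lies midway between the tips of the shut fingers; the grasp point (between the pads) lies 19 mm behind it; z points along the fingers, y is the line along which they close (so a half turn about z gives the same grasp; the last joint's range is limited). The gripper opens to 94 mm and grips with 3 to 60 N. Pads are 16 mm wide; open, the fingers measure 119 mm over their backs; the gripper's body (75 mm by 177 mm) begins 78 mm behind the grasp point.
Start: joints at [-1.305, 0.276, 1.505, -0, 1.361, -0.121], TCP at [0.217, -0.533, 0.205] pointing down, gripper open.
Joint ranges: [-2.89, 2.89], [-0.75, 2.08], [0.22, 2.7], [-1.18, 4.32], [0.11, 2.71], [-2.7, 2.7]. Speed limits (rad/s): [2.57, 2.57, 3.14, 3.14, 3.14, 3.14].

INTERFACE

Orientations are given as [roll, pitch, yaw] about the fixed x, y, z axes, in that order (R = Rz(yaw) Ry(pitch) Rx(roll)).
In Python, from rig import robot, eoat, planner, viewer gives the robot as it stands. The module is installed in compiled form; this text tells all that it offers. Calls block until the motion is done:
- robot.goto(position, orientation): joint-space move of the TCP to a pose.
- robot.servo_line(position, velocity=0.15, ori=None, until_force=None): straight line of the TCP; ori=None keeps the orientation; velocity is the mean speed in m/s. With until_force (N) it stops when the force on the tool has changed by that much, and returns True; else False.
- robot.movej(angles): joint-space move.
- eoat.open_jaws() and eoat.close(effort=None): open the fingers fully, or close them until they stop; effort is the grip in N (None keeps the last).
- robot.sleep(seconds).
- planner.solve_ik(position, orientation): joint angles nearest the present ones, or None.
- robot.state(): the state.
- viewer.read_camera(name): name is "scene" or "top" or "wrist"; returns the picture (400x640x3 uint8, blue, green, red); there is no depth.
- viewer.get_calibration(name): a dict with "fx", "fy", "cx", "cy" (pixels), "world_to_cam" (4x4, takes a point from world to camera coordinates); the wrist camera has in their place "mount" (4x4, takes a point from camera to tool coordinates, whose origin is the TCP and whose axes are the flange's). Camera axes: x right, y up, looking along -z (the intrinsics and any distortion apply to the point x, -y, -z); pixel columns grow to the right and rows downward; lengths in m; the calibration is good to about 2 mm. A picture is of the moment at which its call begins: read the wrist's pose just before it. get_calibration takes no time and is no camera call.
A pose or a line that the arm cannot do raises robot.Unreachable and nothing moves.
- robot.hand_in(): hands the job in; it is judged then, once.
The state is a dict: "clock": time; "joint_positions": joint angles; "dq": joint speeds; "tau": joint torques, N m; "ee_pos": TCP position; "orientation": TCP orientation; "contact_force": force on the tool from outside, world axes, zero at the start; "torque": the same for the moment, N m; "gripper_width": opening from 0.0 (shut) to 1.0 (fully open); "gripper_force": force on a finger pad.
Only numpy, scipy, OpenCV 4.12 (cv2) and the standard library are available. Lean on these libraries where they do the work, as an engineer would, in place of code of your own. Each camera call takes 0.05 s, during which the arm holds its last target. There are 200 camera calls.

TASK

Slide the red busbar support block along the bench, without lifting it, and first offer it nose first to the low bay under the yellow gauge bar, gently, to feel whether its black head passes. If it passes, push it on until it is fully home against that bay's stop; if the bar stops it, draw it back and push it fully home in the grey tall bay instead, where its head must swing the green flap up. Let go, and leave the screwdriver, bottle and fan alone.

Things in the scene. Friction and masses are not known exactly. Their poses are not given: they have to be found in the camera images.
- block: Loose red block, 130 mm long (x), 56 mm wide (y), 0.4 to 0.65 kg, lying on the bench; it slides at some 1 to 4 N. Origin: centre of its underside; x points to its nose, z up. Its red top deck is 40 mm high, free from x = -59 to -5 mm; the black head lies ahead of that, the copper tab behind.
- block_head (a point): Point on the block's centre line, under the middle of the black head plate (30 mm ahead of the block's origin, 40 mm up). The plate is 70 x 56 mm, flush with the nose and sides. Its top stands anywhere from 57 to 67 mm above the bench, differing from block to block; it stays fixed (firm) during the job and is not reported.
- block_nose (a point): Centre of the block's nose face at bench level: 65 mm ahead (x) of the block's origin, same axes.
- block_tab (a point): Middle of the top edge of the copper tab that stands at the block's tail: 62 mm behind the block's origin, 70 mm above the bench. The tab is 6 mm thick (block x -65 to -59 mm) and 40 mm wide, rigid with the block; hook it from its front to draw the block back, or push behind it.
- low_bay: Fixed bay with blue side walls 62 mm high and the yellow gauge bar across its mouth. Frame: origin on the bench, x = the way in, z up; x = 0 is the front face of the cross bar. Side walls 8 mm thick, x = 0 to 90 mm, 64 mm apart inside. A 50 mm high end stop has its face at x = 80 mm. No floor: the block slides on the bench. Heads under 62 mm pass below the bar; higher ones stop with the nose at x = 0.
- low_bay_mouth (a point): Middle of the low bay's mouth on the bench (bay x = -21 mm), same axes. From here to x = 0 flared guides, 45 mm high, narrow from 92 to 64 mm inside (104 mm over their outsides).
- low_bay_home (a point): Point on the bench at the middle of the low bay's stop face (bay x = 80 mm), same axes as the bay. A block fully home has its nose here and its last 50 mm standing out in front of the bar.
- gauge_bar: Yellow 16 mm square bar across the low bay, underside 62 mm and top 78 mm above the bench, from bay x = 0 to 16 mm, 80 mm long. Same origin and axes as the low bay. Rigid along the way in; upwards it is sprung at 3 N per mm (at most 3 mm), so that a head of almost exactly its height can neither jam nor mark it.
- tall_bay: Fixed bay with grey side walls 80 mm high and a grey bar across its mouth. Frame: origin on the bench, x = the way in, z up; x = 0 is the front face of the cross bar. Side walls 8 mm thick, x = 0 to 90 mm, 64 mm apart inside. A 50 mm high end stop has its face at x = 80 mm. No floor: the block slides on the bench. The bar (x = 0 to 16 mm, underside 80, top 96 mm up) clears every block.
- tall_bay_mouth (a point): Middle of the tall bay's mouth on the bench (bay x = -21 mm), same axes; the same flared guides as on the low bay.
- tall_bay_home (a point): Point on the bench at the middle of the tall bay's stop face (bay x = 80 mm), same axes as the bay. A block fully home has its nose here.
- flap (a joint): Light green flap, 44 mm wide and 29 mm long, hanging inside the tall bay from a pin at bay x = 30 mm, 90 mm above the bench, lower edge 61 mm above the bench. 0 = hanging straight down; grows (rad) as it swings inwards and up. It falls back by itself. A block whose head is over about 62 mm holds it at 0.2 rad or more; one under 61 mm leaves it hanging.
- screwdriver: Loose bystander, red-handled screwdriver 170 mm long lying on the bench; origin under its middle.
- flux_bottle: Loose bystander, standing green bottle with a white cap, 54 mm across and 110 mm high; origin centre of its underside.
- fan: Loose bystander, black square cooling fan lying flat, 80 x 80 x 27 mm; origin centre of its underside.

How it is judged:
On the way:
1. the block's nose is offered to the low bay: its head meets the gauge bar (over 1 N) or has passed 10 mm under it ((contact force between block and gauge_bar above 1 N or (x of block_nose in the frame of low_bay between 0.01 and 0.09 m and y of block_nose in the frame of low_bay between -0.02 and 0.02 m))), for 0.04 s.
At the end, for the whole second after the job is handed in: The block rests flat and released, its nose within 6 mm of the stop of the low bay (which only a head that passes the gauge bar allows), or of the tall bay with its head holding the green flap at more than 0.12 rad; sideways within 8 mm, lined up within 0.12 rad (((x of block_nose in the frame of low_bay_home between -0.006 and 0.004 m and y of block_nose in the frame of low_bay_home between -0.008 and 0.008 m and angle between the x axis of block and the x axis of low_bay, either way round below 0.12 rad and angle between block's own z axis and vertical below 0.08 rad) or (x of block_nose in the frame of tall_bay_home between -0.006 and 0.004 m and y of block_nose in the frame of tall_bay_home between -0.008 and 0.008 m and angle between the x axis of block and the x axis of tall_bay, either way round below 0.12 rad and angle between block's own z axis and vertical below 0.08 rad and value of joint flap above 0.12 rad)) and linear speed of block below 0.01 m/s); the robot touches nothing.
It fails at once if the block is lifted more than 12 mm or tipped more than 0.3 rad (height (world z) of block above 0.012 m or angle between block's own z axis and vertical above 0.3 rad).
It fails at once if the block is forced against the gauge bar with more than 40 N (contact force between block and gauge_bar above 40 N).
It fails at once if the screwdriver, bottle or fan is moved more than 20 mm (distance of any of screwdriver, flux_bottle, fan from where it was at the start of the episode above 0.02 m).
It also fails if it takes over 72 s, if anything falls off the work surface, if the arm or the gripper's body presses on something with over 40 N, if the wrist force passes 120 N, or if a joint passes its speed limit or range.

## Working session

There is one attempt and no reset: what is moved stays moved. The work goes in short steps, each a Python script; the robot and the scene stay as the last script left them, time stands still between calls to the robot, and variables do not carry over. Pictures are saved under pics/ and viewed, at most 10 in all, crops included, and the job is handed in when it is done.

```bash
mkdir -p pics; python3 - <<'E'
from rig import robot, eoat, planner, viewer
import cv2
for n in("top","scene"):
    cv2.imwrite(f"pics/{n}0.png",viewer.read_camera(n)); c=viewer.get_calibration(n); print(n,c)
s=robot.state();print(s["clock"],s["ee_pos"],s["orientation"],s["gripper_width"])
print(viewer.get_calibration("wrist"))
E
```

```text
top {'fx': 406.43805425229885, 'fy': 406.43805425229885, 'cx': 317.0533536723306, 'cy': 199.2491419465711, 'world_to_cam': array([[-0.01829544, -0.9997108 ,  0.01560723, -0.03258465],
       [ 0.99130918, -0.01610336,  0.13056339, -0.54533186],
       [-0.1302743 ,  0.01786031,  0.99131711, -1.02486803],
       [ 0.        ,  0.        ,  0.        ,  1.        ]])}
scene {'fx': 413.5666494848699, 'fy': 413.5666494848699, 'cx': 325.3708746683275, 'cy': 199.10028444939107, 'world_to_cam': array([[-0.30403916,  0.952656  ,  0.00259634,  0.21180523],
       [-0.77495037, -0.24890789,  0.58094474,  0.37161424],
       [ 0.55408674,  0.17461791,  0.81393886, -1.63818254],
       [ 0.        ,  0.        ,  0.        ,  1.        ]])}
0.1 [ 0.21678463 -0.53204222  0.20471721] [-3.14000953e+00 -1.85333998e-04  3.86818791e-01] 0.9981178548452747
{'fx': 360.0957295710746, 'fy': 360.0957295710746, 'cx': 321.73001478283476, 'cy': 200.52596090078777, 'mount': array([[-1.21381886e-03,  9.61283829e-01,  2.75557485e-01,
         7.98865887e-02],
       [ 9.99999242e-01,  1.22430163e-03,  1.33970511e-04,
         2.44125558e-04],
       [-2.08581792e-04,  2.75557438e-01, -9.61284586e-01,
        -1.79801716e-01],
       [ 0.00000000e+00,  0.00000000e+00,  0.00000000e+00,
         1.00000000e+00]])}
```

View pics/top0.png

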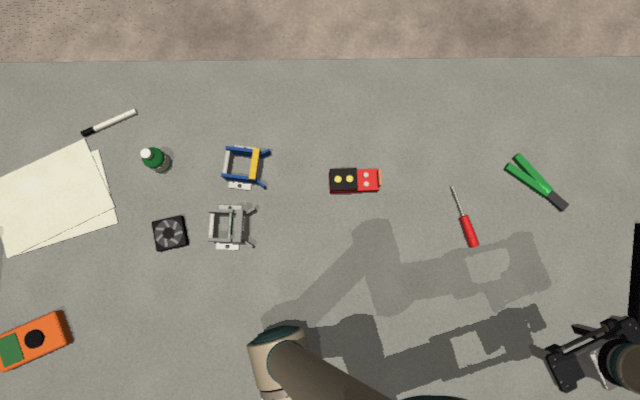

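View pics/scene0.png

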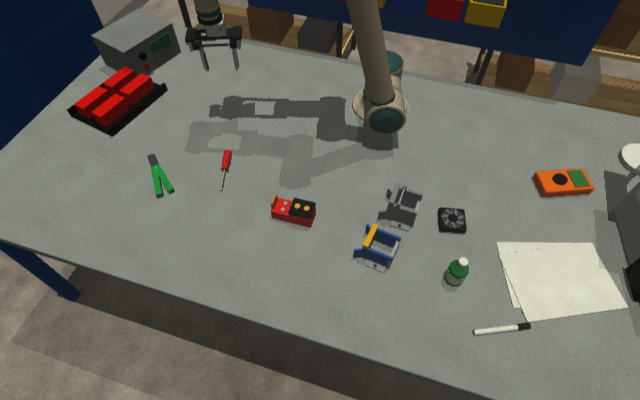

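The top view shows the block at about (355,180) with its nose to the left. The low bay mouth is at about (262,168) and the tall bay mouth at about (248,226); both open to the right. The bystanders are clear of the path. Next I'll look from near with the wrist camera.

```bash
cat > h.py <<'E'
from rig import robot, eoat, planner, viewer
import numpy as np, cv2
from scipy.spatial.transform import Rotation as R
def cam(name, st=None):
    c=viewer.get_calibration(name)
    if name!="wrist": M=np.linalg.inv(c["world_to_cam"])
    else:
        T=np.eye(4); T[:3,:3]=R.from_euler("xyz",st["orientation"]).as_matrix(); T[:3,3]=st["ee_pos"]; M=T@c["mount"]
    return c,M
def cast(cm,uv,z):
    c,M=cm; uv=np.atleast_2d(uv).astype(float)
    d=np.c_[(uv[:,0]-c["cx"])/c["fx"],-(uv[:,1]-c["cy"])/c["fy"],-np.ones(len(uv))]@M[:3,:3].T
    return (M[:3,3]+d*((z-M[2,3])/d[:,2])[:,None])[:,:2]
E
python3 - <<'E'
from h import *
np.set_printoptions(precision=4,suppress=True)
cm=cam("top")
print(cast(cm,[[355,180],[262,166],[248,226],[152,158],[170,232],[473,240]],.05))
import pickle
for n,p in (("wb",[.53,-.11,.2]),("wl",[.50,.13,.2])):
    robot.goto(p,[np.pi,0,np.pi/2]); robot.sleep(.2); st=robot.state(); im=viewer.read_camera("wrist")
    cv2.imwrite(f"pics/{n}.png",im); pickle.dump(st,open(n+".pkl","wb")); print(n,st["clock"],st["ee_pos"],st["orientation"])
E
```

```text
[[ 0.5916 -0.1412]
 [ 0.6323  0.0997]
 [ 0.477   0.1354]
 [ 0.6577  0.3843]
 [ 0.4652  0.3324]
 [ 0.4313 -0.4386]]
wb 2.2 [ 0.5299 -0.1108  0.2   ] [-3.1416  0.0001  1.5694]
wl 3.4083 [0.5005 0.1287 0.1999] [3.1415 0.0003 1.5687]
```

View pics/wb.png

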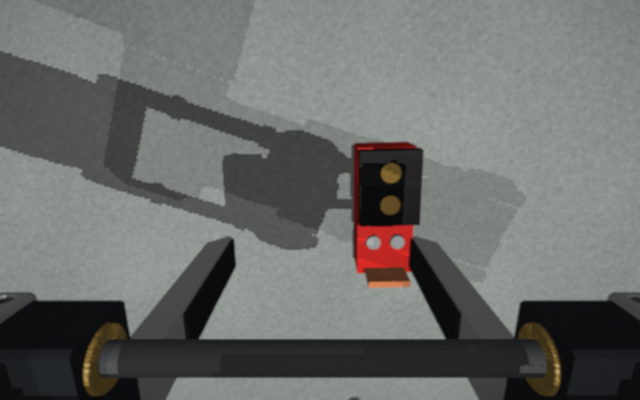

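View pics/wl.png

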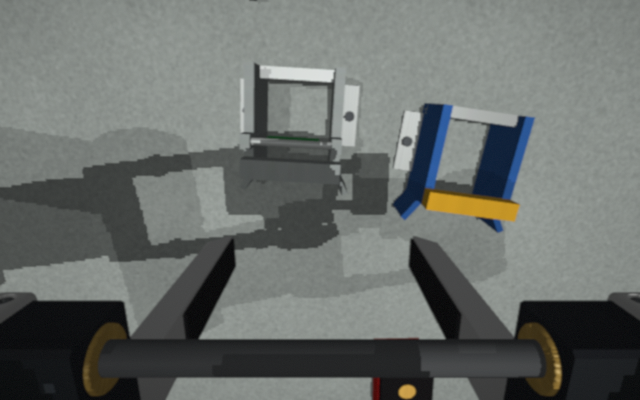

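The first wrist picture shows the block's deck at about (357-412, 222-270) and its tab at (387,278). The second shows the yellow bar at (425-518, 190-220), with the low bay walls above it and the grey bay at (245-340, 65-185). I'll enlarge these to read corners.

```bash
python3 - <<'E'
import cv2
im=cv2.imread("pics/wl.png")[50:240,230:545]; cv2.imwrite("pics/wlz.png",cv2.resize(im,None,fx=2.5,fy=2.5,interpolation=cv2.INTER_CUBIC))
im=cv2.imread("pics/wb.png")[130:300,330:450]; cv2.imwrite("pics/wbz.png",cv2.resize(im,None,fx=3.5,fy=3.5,interpolation=cv2.INTER_CUBIC))
E
```

```text
(no output)
```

View pics/wlz.png

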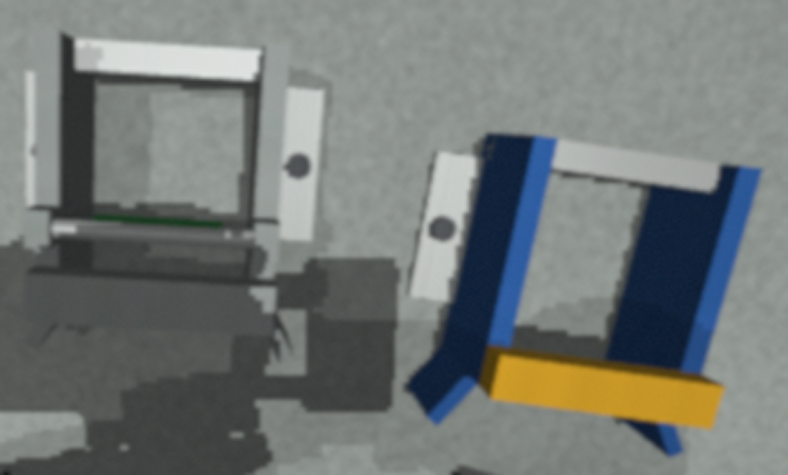

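View pics/wbz.png

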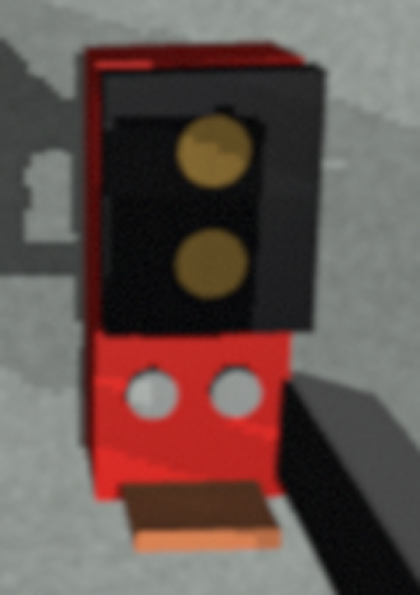

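```bash
cat > m.py <<'E'
from h import *
import pickle
np.set_printoptions(precision=4,suppress=True)
Z=lambda pts,f,o:np.array(pts,float)/f+np.array(o)-.5+.5/f
def yaw(v): return np.arctan2(v[1],v[0])
cl=cam("wrist",pickle.load(open("wl.pkl","rb"))); cb=cam("wrist",pickle.load(open("wb.pkl","rb")))
n=np.linalg.norm
def bay(name,back,bz,bar,barz):
    b=cast(cl,Z(back,2.5,(230,50)),bz); r=cast(cl,Z(bar,2.5,(230,50)),barz) # back: L outer,R outer ; bar: bl,br,fr,fl
    print(name,"wall width",n(b[0]-b[1]),"bar len",n(r[0]-r[1]),n(r[3]-r[2]),"bar thick",n(r[0]-r[3]),n(r[1]-r[2]))
    mb=b.mean(0); mf=r[2:].mean(0); mk=r[:2].mean(0)
    a=(mb-mf); print(" front mid",mf,"back mid",mb,"len(90)",n(a),"yaw axis",yaw(a)," yaw from widths",[yaw(np.array([-d[1],d[0]])) for d in (b[1]-b[0],r[1]-r[0],r[2]-r[3])])
bay("low",[(535,138),(760,170)],.062,[(507,347),(722,383),(714,428),(492,398)],.078)
bay("tall",[(36,33),(287,47)],.080,[(34,268),(275,283),(272,328),(26,318)],.096)
d=cast(cb,Z([(97,335),(290,335),(283,497),(95,497)],3.5,(330,130)),.040)
print("deck",d,"w",n(d[0]-d[1]),n(d[2]-d[3]),"yaw",yaw(d[:2].mean(0)-d[2:].mean(0)),yaw([-(d[1]-d[0])[1],(d[1]-d[0])[0]]))
t=cast(cb,Z([(135,532),(280,530),(280,548),(135,551)],3.5,(330,130)),.070); print("tab",t.mean(0),n(t[0]-t[1]),n(t[0]-t[3]))
for h in(.057,.062,.067):
    p=cast(cb,Z([(100,68),(325,68),(313,330),(103,332)],3.5,(330,130)),h);print(h,n(p[0]-p[1]),n(p[0]-p[3]),p.mean(0),yaw(p[:2].mean(0)-p[2:].mean(0)))
E
python3 m.py
```

```text
low wall width 0.07922436471540747 bar len 0.07731859780194109 0.08037186336816757 bar thick 0.018817752521885025 0.0166318125172038
 front mid [0.6318 0.1084] back mid [0.6436 0.1966] len(90) 0.088907235130893 yaw axis 1.4373428664782768  yaw from widths [np.float64(1.4326019391500384), np.float64(1.399022124289727), np.float64(1.4284108628453016)]
tall wall width 0.07851622474983044 bar len 0.07657664939184375 0.07927546932011845 bar thick 0.016562129544685868 0.014694500885213338
 front mid [0.4741 0.1455] back mid [0.4791 0.2324] len(90) 0.08707268507016785 yaw axis 1.5134384248973538  yaw from widths [np.float64(1.5151209159776304), np.float64(1.5047462198250487), np.float64(1.5258738329569788)]
deck [[ 0.565  -0.1543]
 [ 0.6202 -0.1545]
 [ 0.6216 -0.2056]
 [ 0.5657 -0.2054]] w 0.055224011597754946 0.05589753478917147 yaw 1.590443701822559 1.5681560577655098
tab [ 0.5936 -0.2032] 0.03960447354222406 0.005808092763025318
0.057 0.057586273741394335 0.07171984655416082 [ 0.5922 -0.1114] 1.603549853395243
0.062 0.05669416138259121 0.07060878036901799 [ 0.5912 -0.1101] 1.6035498533952406
0.067 0.05580204902378785 0.06949771418387515 [ 0.5903 -0.1089] 1.60354985339524
```

Every size agrees with the given dimensions. I'll grip the deck sides lightly, slide to just before the low bay's mouth, and look.

```bash
cat >> h.py <<'E'
LOW=(np.array([.6318,.1084]),1.436); TALL=(np.array([.4741,.1455]),1.514); G=.115; ZT=.012
def pose(bay,nx,z=ZT,g=G):
    "TCP so that the nose is at bay x = nx"
    p=bay[0]+(nx-g)*np.array([np.cos(bay[1]),np.sin(bay[1])]); return [p[0],p[1],z],[np.pi,0,bay[1]]
def rep(t=""):
    s=robot.state(); print(t,round(s["clock"],2),np.round(s["ee_pos"],4),np.round(s["orientation"],3),"F",np.round(s["contact_force"],2),"w",round(s["gripper_width"],3),"g",np.round(s["gripper_force"],1)); return s
E
python3 - <<'E'
from h import *
import pickle
BL=(np.array([.5927,-.1405]),1.588)
p,o=pose(BL,.065,.11); robot.goto(p,o)
p,o=pose(BL,.065); robot.servo_line(p,.08); rep("down")
eoat.close(15); rep("gripped")
p,o=pose(LOW,-.040); robot.servo_line(p,.08,ori=o); s=rep("premouth")
im=viewer.read_camera("wrist"); pickle.dump(s,open("w1.pkl","wb")); cv2.imwrite("pics/w1.png",im)
E
```

```text
down 6.13 [ 0.594  -0.1907  0.0126] [3.140e+00 1.000e-03 1.588e+00] F [-0.42 -0.21 -0.6 ] w 1.0 g 0.0
gripped 6.81 [ 0.5936 -0.1905  0.012 ] [3.141 0.    1.588] F [-0.33  0.05  0.65] w 0.594 g 15.0
premouth 8.79 [ 0.6109 -0.0451  0.012 ] [-3.142e+00 -1.000e-03  1.436e+00] F [-0.31 -0.64  1.24] w 0.596 g 15.0
```

View pics/w1.png

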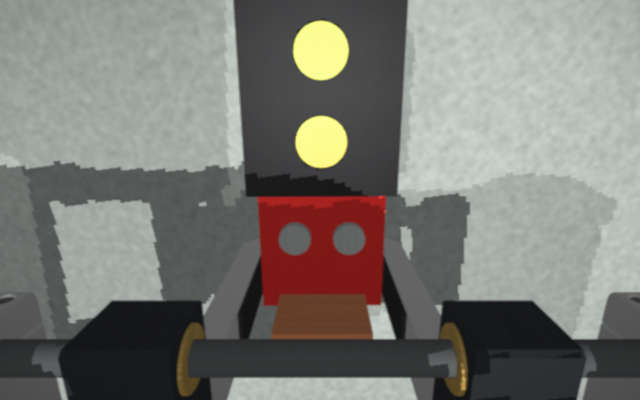

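The block sits square in the grip: head edges at about 245 and 398, centred on column 321. The mouth is just out of view. Now I'll feel gently forward.

```bash
python3 - <<'E'
from h import *
def nx(s): 
    d=np.array([np.cos(LOW[1]),np.sin(LOW[1])]); return (np.array(s["ee_pos"][:2])-LOW[0])@d+G
for t,v in((-.008,.04),(.02,.012)):
    hit=robot.servo_line(pose(LOW,t)[0],v,until_force=5); s=rep(f"{t} hit={hit}"); print(nx(s))
    if hit: break
cv2.imwrite("pics/top1.png",viewer.read_camera("top")); cv2.imwrite("pics/scene1.png",viewer.read_camera("scene"))
E
```

```text
-0.008 hit=False 9.79 [ 0.6153 -0.0127  0.012 ] [-3.142e+00 -1.000e-03  1.436e+00] F [-0.03  1.9   2.31] w 0.598 g 15.0
-0.00716547645092061
0.02 hit=True 10.81 [ 0.6165 -0.0053  0.012 ] [3.142e+00 1.000e-03 1.436e+00] F [0.07 1.24 3.94] w 0.593 g 15.0
0.0002642464099293085
```

Contact came at nose x ≈ 0, as a bar stop would. I'll confirm it with a small further push.

```bash
python3 - <<'E'
from h import *
for t in (.002,.004):
    hit=robot.servo_line(pose(LOW,t)[0],.01,until_force=10); rep(f"{t} hit={hit}"); robot.sleep(.15); s=rep("hold")
    if hit: break
import pickle
im=viewer.read_camera("wrist"); g=cv2.imread("pics/w1.png")
cv2.imwrite("pics/w2.png",np.hstack([im[150:380,210:430],g[150:380,210:430]]).repeat(1,0))
t=viewer.read_camera("top")[120:220,200:400]; cv2.imwrite("pics/t2.png",cv2.resize(t,None,fx=3.5,fy=3.5,interpolation=cv2.INTER_CUBIC))
E
```

```text
0.002 hit=False 11.35 [ 0.6165 -0.0052  0.012 ] [-3.141  0.005  1.437] F [-1.57 -5.5   3.41] w 0.597 g 15.0
hold 11.5 [ 0.6164 -0.0052  0.012 ] [-3.141  0.005  1.437] F [-1.1  -4.63  3.24] w 0.594 g 15.0
0.004 hit=False 11.85 [ 0.6164 -0.0047  0.012 ] [-3.141  0.007  1.438] F [-1.93 -8.38  3.21] w 0.593 g 15.0
hold 12.0 [ 0.6164 -0.0047  0.012 ] [-3.141  0.007  1.438] F [-1.73 -7.97  2.83] w 0.595 g 15.0
```

View pics/w2.png

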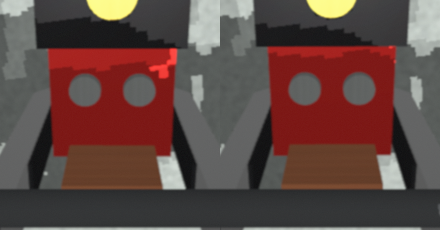

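Pressing 4 mm further moved it only 0.5 mm, and the axial force rose to 8 N. The plate's apparent width, 153 px, puts its top at about 65 mm, above the 62 mm bar. So the bar stops it, and I'll draw back and go to the tall bay.

```bash
python3 - <<'E'
from h import *
robot.servo_line(pose(LOW,-.08)[0],.06); rep("back")
p,o=pose(TALL,-.08); robot.servo_line(p,.08,ori=o); rep("side")
def nx(s): 
    d=np.array([np.cos(TALL[1]),np.sin(TALL[1])]); return (np.array(s["ee_pos"][:2])-TALL[0])@d+G
for t,v in((-.03,.06),(.0,.03),(.065,.04),(.088,.015)):
    hit=robot.servo_line(pose(TALL,t)[0],v,until_force=10); s=rep(f"{t} hit={hit}"); print(nx(s))
    if hit: break
E
```

```text
back 13.65 [ 0.6055 -0.0851  0.0119] [-3.141e+00  3.000e-03  1.437e+00] F [ 0.11 -0.33  1.24] w 0.593 g 15.0
side 15.63 [ 0.4628 -0.0491  0.0119] [-3.141 -0.     1.514] F [-1.18 -0.5  -0.57] w 0.593 g 15.0
-0.03 hit=False 16.62 [0.4657 0.001  0.0119] [-3.141e+00 -1.000e-03  1.514e+00] F [-0.05 -0.01 -4.38] w 0.594 g 15.0
-0.029716634153237567
0.0 hit=False 17.77 [0.4675 0.0308 0.0119] [-3.141 -0.     1.514] F [-0.48  0.73 -3.93] w 0.594 g 15.0
6.179267053250947e-05
0.065 hit=False 19.54 [0.4712 0.0956 0.012 ] [-3.141 -0.     1.514] F [ 0.1   0.38 -4.13] w 0.592 g 15.0
0.06497084542619902
0.088 hit=True 20.55 [0.4717 0.1095 0.0119] [-3.141  0.004  1.516] F [-0.56 -0.44  6.  ] w 0.596 g 15.0
0.07890206336949693
```

The stop is met at x ≈ 0.079. I'll press on to confirm, release, rise clear, and look.

```bash
python3 - <<'E'
from h import *
import pickle
robot.servo_line(pose(TALL,.083)[0],.01,until_force=12); robot.sleep(.2); rep("press")
eoat.open_jaws(); rep("open")
s=robot.state(); p=list(s["ee_pos"]); robot.servo_line([p[0],p[1],.2],.08); 
robot.goto([.465,.09,.22],[np.pi,0,TALL[1]]); robot.sleep(.3); s=rep("up"); pickle.dump(s,open("w3.pkl","wb"))
im=viewer.read_camera("wrist"); cv2.imwrite("pics/w3f.png",im); cv2.imwrite("pics/w3.png",cv2.resize(im[20:250,200:460],None,fx=2.5,fy=2.5,interpolation=cv2.INTER_CUBIC))
E
```

```text
press 21.23 [0.4717 0.11   0.0119] [-3.137  0.01   1.52 ] F [0.47 0.43 3.98] w 0.597 g 15.0
open 21.98 [0.4713 0.1097 0.0116] [-3.136  0.011  1.52 ] F [ 0.4   0.53 -0.31] w 1.004 g 0.0
up 25.04 [0.4648 0.0904 0.2194] [-3.14  -0.     1.514] F [ 0.47 -0.46  0.15] w 0.999 g 0.0
```

View pics/w3.png

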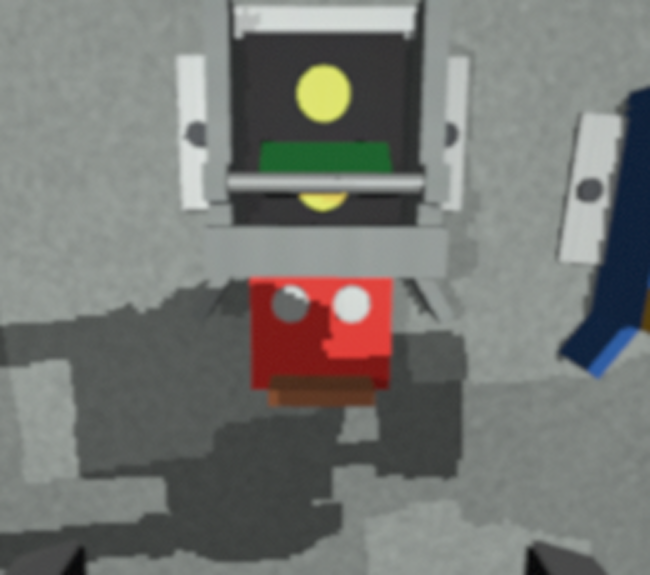

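The view shows the head inside the tall bay with the green flap swung up on it (crop rows 142-172). The block is straight and released. I'll check the depth numerically.

```bash
python3 - <<'E'
from h import *
import pickle
c=cam("wrist",pickle.load(open("w3.pkl","rb")))
Z=lambda p:np.array(p,float)/2.5+np.array([200,20])-.3
r=cast(c,Z([(251,388),(391,388)]),.04).mean(0); t=cast(c,Z([(268,404),(374,404)]),.07).mean(0)
f=cast(c,Z([(207,277),(447,275)]),.096).mean(0); s=cast(c,Z([(235,33),(413,36)]),.05).mean(0); p=cast(c,Z([(228,183),(424,183)]),.09).mean(0)
d=np.array([np.cos(1.514),np.sin(1.514)]); e=np.array([-d[1],d[0]])
for n,a in zip(("rear(-50)","tab rear(-50)","stop(80)","pin(30)"),(r,t,s,p)): print(n,np.round((a-f)@d*1e3,1),np.round((a-f)@e*1e3,1))
print(f)
E
```

```text
rear(-50) -49.7 0.9
tab rear(-50) -49.5 1.4
stop(80) 80.7 0.5
pin(30) 29.6 0.4
[0.47451706 0.1436601 ]
```

```bash
python3 -c "
from h import *
print(robot.hand_in())"
```

```text
the job is handed in; nothing more can be done
None
```

The yellow gauge bar stopped the block, so I drew it back and pushed it home in the tall bay (within about 1 mm of the stop), flap up on its head; it is released and the job is handed in, with no verdict returned.

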